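Reassemble a coffee grinder's spindle: spacer, washer, drive bushing

ROBOT

A 6-joint arm with a two-finger parallel gripper is mounted at the origin on a cart in front of the work surface, level with it; the furniture and walls round the work are solid. World frame = base frame: x ahead of the robot, y to its left, z up, the work surface at z = 0. Lengths are in m, angles in rad, forces in N, time in s.
With the tool pointing down it reaches from about 0.425 to 0.95 m from the base axis. Payload 3.5 kg.
Tool frame: the origin (TCP) lies between the finger pads; the fingertips stand 22 mm ahead of it and the grasp point (between the pads) lies 3 mm ahead of it (ctrl.nose_length is the z of the fingertips in the tool frame, in m); z points along the fingers, y is the line along which they close (so a half turn about z gives the same grasp; the last joint's range is limited). The gripper opens to 85 mm and grips with 20 to 120 N. Pads are 22 mm wide; open, the fingers measure 114 mm over their backs; the gripper's body (76 mm by 85 mm) begins 54 mm behind the grasp point. The pads swing forward as they close: fully open they stand 13 mm farther back than shut.
Start: joints at [-1.317, 0.286, 1.577, -0, 1.279, -0.15], TCP at [0.265, -0.621, 0.253] pointing down, gripper open.
Joint ranges: [-2.77, 2.77], [-0.9, 2.22], [0.21, 2.48], [-1.53, 4.67], [0.24, 2.81], [-2.84, 2.84]. Speed limits (rad/s): [2.79, 2.79, 3.14, 3.14, 3.14, 3.14].

INTERFACE

Orientations are given as a unit quaternion [x, y, z, w].
In Python, from plant import ctrl gives the robot as it stands. The module is installed in compiled form; this text tells all that it offers.
- The arm moves only by the tool send_rows, never from a script. Its argument "rows" is text: rows parted by semicolons, each of 7 numbers parted by spaces: the turn, a rotation vector about the tool's x, y, z in degrees, then the shift along the tool's x, y, z in mm, then the opening, from -1 (shut) to 1 (fully open). A call has 1 to 8 rows; each row is the pose to reach, as a shift and turn from the pose commanded when the call began, along the tool's axes at that moment; what a row does not reach only later rows make up. A row lasts 1/8 s, in which the tool goes at most 62.5 mm and 10.7 degrees, less where a joint would pass 70% of its speed; a pose out of reach is approached as far as the arm can. A call with a gripper value outside its range is refused whole. The fingers move at their own pace and stop on an object; "grip_force" is the grip in N (left out, the last holds). Time passes only in rows, so rows that repeat a pose let the fingers close. It gives the time, the measured TCP pose, the force, the opening and the grip force at its end, in the units of the state.
- ctrl.get_state(): the state, without advancing time (a new reading comes with each control period).
- ctrl.read_camera(name): name is "side" or "top"; returns a dict with "color" (480x640x3 uint8, red, green, blue), "fx", "fy", "cx", "cy" (pixels), "D" ([k1, k2, p1, p2, k3] as OpenCV has them; the pictures are not rectified), "extrinsics" (4x4, takes a point from world to camera coordinates). Camera axes: x right, y down, z forward; pixel columns grow to the right and rows downward; lengths in m; the calibration is good to about 2 mm. A picture is of the moment at which its call begins. There is no depth.
- ctrl.sign_off(): hands the job in; it is judged then, once.
Trained networks look in a picture, given as the dict that the camera call returned (one of the last four; its "shot" number tells which), for a name from the list of things; names that differ only in an ending like _2 or _b are one class to them, and where a whole thing is asked for, a point or a joint stands for the part that bears it (a point fixed in the world has none). Each returns a list of dicts, best first, with "p" (0 to 1); they miss things now and then, are a little off and sometimes report something else, mostly with a low value. They report only what shows in the picture. A call takes as long as a camera call. They do not tell look-alikes from the thing itself.
- ctrl.look_for(picture, target): "position" ([x, y, z] in m, in the coordinates of the camera as it stood for that picture, good to about 4 mm: the middle of the surface that is visible of it).
The state is a dict: "time": time; "qpos": joint angles; "dq": joint speeds; "joint_efforts": joint torques, N m; "eef_pos": TCP position; "tcp_rot": TCP orientation; "contact_force": force on the tool from outside, world axes, zero at the start; "wrist_torque": the same for the moment, N m; "opening": opening from 0.0 (shut) to 1.0 (fully open); "finger_force": force on a finger pad.
Only numpy, scipy, OpenCV 4.12 (cv2) and the standard library are available. Lean on these libraries where they do the work, as an engineer would, in place of code of your own. Each camera call takes 0.05 s, during which the arm holds its last target. There are 200 camera calls.

TASK

Put the coffee grinder back together: thread the tall round spacer onto its upright spindle first, then the thin flat washer, then the square drive bushing, each with its hole over the spindle and resting flat on the one below. The bushing only goes down when its square hole meets the square of the spindle, so let it down onto the spindle, feel for the fit by turning it under a light push, then press it past the spring catch until it sits fully home on the washer. Be gentle, never force the spindle, do not knock the things standing around, and let go of everything at the end.

Things in the scene. Friction and masses are not known exactly. Their poses are not given: they have to be found in the camera images.
- grinder_base: Fixed low round grey housing, 92 mm across at its rubber foot and 25 mm high, flat on top (68 mm across), standing on the table. The steel spindle rises from its middle. Origin: centre of the underside, z up. Its yaw says nothing of the angle of the spindle's square.
- seat (a point): Point on the spindle's axis at the top face of the housing, 25 mm over the table, z up along the spindle. Heights over it: round shaft 22 mm thick from 0 to 28 mm, square from 28 to 48, round pilot 15.5 mm thick from 48 to 55, cone narrowing to 7 mm at the tip, 60 mm. The spindle does not tilt or slide. Contact forces adding up to over 60 N between bushing and spindle count as forcing it.
- shoulder (a point): Point on the axis, level with the flat sharp-edged top of the spindle's square, 48 mm above the seat. The square is 16 mm across flats, corners cut to 22 mm. Its angle differs every time and is not given (this point's yaw is that of the housing). The spindle turns only against a stiff friction of about 0.25 N m and stays where it is.
- catch (a point): Point on the axis 38 mm above the seat, level with two small spring-loaded balls standing 2.2 mm proud of two flats that face away from each other of the square. A bushing lined up with the square drops until its underside meets them about 41 mm above the seat; its own weight does not pass them, a push of some 5 to 20 N does.
- spacer: Loose tall steel ring (sleeve), 40 mm outside, round hole 25 mm, 24 mm high, 0.12 kg, standing on the table on one end. Origin: centre of the underside, z along its axis. Goes on first; its underside ends on the seat (0 mm above it).
- washer: Loose flat steel ring, 48 mm outside, round hole 25 mm, 8 mm thick, 0.08 kg, lying flat on the table. Origin: centre of the underside, z along its axis. Goes on second; its underside ends 24 mm above the seat.
- bushing: Loose dark steel square block, 38 x 38 mm, 22 mm high, 0.12 kg, lying flat; a square hole 17.2 mm wide goes straight through, parallel to its sides. Origin: centre of the underside, x and y square to its sides. Goes on last: it rests on the shoulder until turned to within about 5 degrees of the spindle's square (at most 90 degrees of turning); home, its underside is 32 mm above the seat.
- tamper: Bystander: coffee tamper with a brown knob, 58 mm across, 86 mm high, to be left alone. Origin: centre of the underside.
- brush: Bystander: black grinder brush, 160 mm long, 16 mm high, lying on the table, to be left alone. Origin: centre of the underside, x along it.
- jug: Bystander: white milk jug, 87 x 110 mm, 104 mm high, to be left alone. Origin: centre of the underside.
Mind the look-alikes: they are no part of the job. What is shaped like the washer but yellow is not meant. Leave any yellow look-alike of the bushing alone.

How it is judged:
By the outcome, as a careful person would: the job done as asked, in the order asked, and still so for the second after the job is handed in, with the robot touching nothing.
It also fails if it takes over 72 s, if anything falls off the work surface, if the arm or the gripper's body presses on something with over 40 N, if the wrist force passes 120 N, or if a joint passes its speed limit or range.

## Working session

There is one attempt and no reset: what is moved stays moved. The work goes in short steps, Python scripts to look and compute and a tool call to move; the robot and the scene stay as the last step left them, time stands still between calls to the robot, and variables do not carry over. Pictures are saved under pics/ and viewed, at most 10 in all, crops included, and the job is handed in when it is done.

Besides the shell and the picture viewer there is one more tool, called after ">>>" by a JSON object that holds its "method" and its "body", one argument or row to a line. send_rows: Moves the arm, as the interface text tells. Its arguments: {"type":"object","properties":{"rows":{"type":"string"},"grip_force":{"type":"number"}},"required":["rows"]}

```bash
mkdir -p pics
cat > h.py <<'E'
import numpy as np, cv2
from plant import ctrl
def shot(n,f=None):
    p=ctrl.read_camera(n)
    if f: cv2.imwrite(f,p["color"][:,:,::-1])
    return p
def K(p): return np.array([[p["fx"],0,p["cx"]],[0,p["fy"],p["cy"]],[0,0,1.]])
def w2p(p,X):
    E=np.array(p["extrinsics"]);return cv2.projectPoints(np.atleast_2d(np.array(X,float)),cv2.Rodrigues(E[:3,:3])[0],E[:3,3],K(p),np.array(p["D"],float))[0][:,0]
def p2w(p,uv,z):
    E=np.array(p["extrinsics"]);u=cv2.undistortPoints(np.array(uv,float).reshape(-1,1,2),K(p),np.array(p["D"],float))[:,0]
    d=np.c_[u,np.ones(len(u))]@E[:3,:3];c=-E[:3,:3].T@E[:3,3]
    return c+d*((z-c[2])/d[:,2])[:,None]
def c2w(p,x):
    E=np.array(p["extrinsics"]);return E[:3,:3].T@(np.array(x)-E[:3,3])
E
python3 - <<'E'
from h import *
s=ctrl.get_state();print({k:np.round(v,3) for k,v in s.items()}, ctrl.nose_length)
for n in("top","side"):
    p=shot(n,f"pics/{n}0.png");E=np.array(p["extrinsics"]);print(n,-E[:3,:3].T@E[:3,3],E[2,:3],p["fx"])
    for t in("grinder_base","spacer","washer","bushing","tamper","brush","jug"):
        for r in ctrl.look_for(p,t)[:3]:
            X=c2w(p,r["position"]);print(t,round(r["p"],2),X.round(3),w2p(p,X)[0].round(0))
E
```

```text
{'time': np.float64(0.0), 'qpos': array([-1.317,  0.287,  1.578,  0.   ,  1.279, -0.15 ]), 'dq': array([-0.001, -0.   , -0.   , -0.   , -0.001,  0.001]), 'joint_efforts': array([-0.0000e+00, -4.0598e+01, -2.9262e+01, -0.0000e+00,  6.0000e-03,
        0.0000e+00]), 'eef_pos': array([ 0.265, -0.62 ,  0.252]), 'tcp_rot': array([ 0.98 ,  0.201, -0.   , -0.001]), 'contact_force': array([-0.615,  0.666,  0.82 ]), 'wrist_torque': array([-0.012, -0.005, -0.001]), 'finger_force': np.float64(0.0), 'opening': np.float64(1.002)} 0.022
top [0.37126835 0.05052452 1.17756981] [ 0.14923409 -0.00418612 -0.98879303] 481.44541496661196
grinder_base 0.77 [ 0.551 -0.069  0.02 ] [367. 242.]
spacer 0.46 [0.44  0.32  0.026] [205. 291.]
washer 0.48 [0.559 0.173 0.008] [268. 241.]
washer 0.47 [0.504 0.084 0.011] [305. 263.]
bushing 0.82 [0.349 0.227 0.021] [245. 328.]
bushing 0.54 [0.435 0.19  0.027] [260. 291.]
tamper 0.56 [ 0.694 -0.228  0.017] [429. 184.]
tamper 0.42 [0.434 0.188 0.025] [261. 292.]
brush 0.77 [ 0.383 -0.19   0.017] [420. 310.]
jug 0.75 [ 0.685 -0.075  0.035] [368. 186.]
side [0.35575873 0.74442018 0.51631848] [ 0.23018433 -0.82498467 -0.5161545 ] 434.39634816728085
grinder_base 0.89 [ 0.548 -0.06   0.022] [331. 242.]
spacer 0.68 [0.44  0.331 0.019] [336. 390.]
washer 0.93 [0.555 0.178 0.006] [294. 314.]
washer 0.74 [0.507 0.088 0.004] [332. 291.]
bushing 0.93 [0.431 0.205 0.022] [360. 331.]
bushing 0.73 [0.35  0.233 0.016] [406. 356.]
bushing 0.59 [ 0.687 -0.223  0.063] [295. 189.]
tamper 0.76 [ 0.688 -0.223  0.061] [294. 189.]
brush 0.79 [ 0.382 -0.181  0.012] [411. 231.]
jug 0.64 [ 0.665 -0.045  0.063] [278. 222.]
jug 0.43 [ 0.55  -0.061  0.022] [330. 242.]
jug 0.27 [ 0.689 -0.223  0.061] [294. 189.]
```

View pics/top0.png

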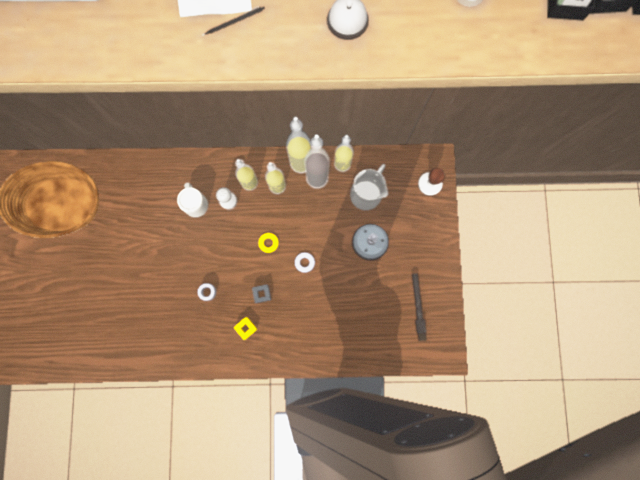

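View pics/side0.png

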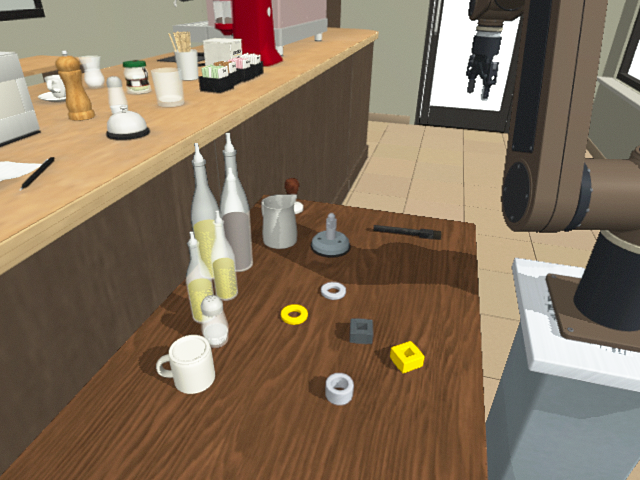

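Run:
```python
from h import *
rows=[]
for n,cs in(("top",[(370,242),(305,262),(261,293),(206,292)]),("side",[(331,235),(333,291),(361,331),(340,389)])):
    im=cv2.imread(f"pics/{n}0.png")
    rows.append([cv2.resize(im[v-25:v+25,u-25:u+25],(380,380),interpolation=cv2.INTER_CUBIC)[:290 if 0 else 380] for u,v in cs])
a=[np.vstack([np.hstack([cv2.resize(x,(200,200)) for x in r]) for r in rows])]
cv2.imwrite("pics/c0.png",cv2.resize(a[0],(800,400)))
```

```text
(no output)
```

View pics/c0.png

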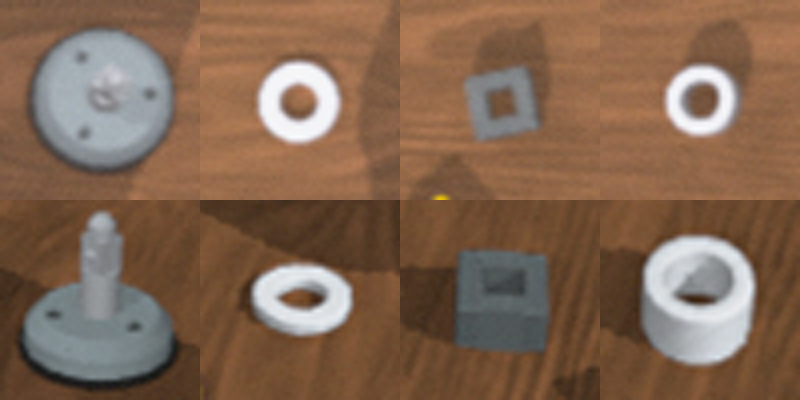

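```bash
cat >> h.py <<'E'
from scipy.optimize import least_squares
def mask(p,uv,r,th=14):
    c=p["color"].astype(float);m=((c[:,:,0]-c[:,:,2])<th).astype(np.uint8)
    u,v=[int(round(q)) for q in uv];q=np.zeros_like(m);q[v-r:v+r,u-r:u+r]=m[v-r:v+r,u-r:u+r]
    cs=cv2.findContours(q,cv2.RETR_EXTERNAL,cv2.CHAIN_APPROX_NONE)[0]
    b=max(cs,key=cv2.contourArea);o=np.zeros_like(q);cv2.drawContours(o,[b],-1,1,-1);return o
A=np.linspace(0,2*np.pi,72,endpoint=False)
def cyl(r,h0,h1): return np.vstack([np.c_[r*np.cos(A),r*np.sin(A),0*A+h] for h in(h0,h1)])
def box(w,h0,h1,yaw=0):
    q=np.array([[1,1],[1,-1],[-1,-1],[-1,1]])*w/2;c,s=np.cos(yaw),np.sin(yaw);q=q@np.array([[c,s],[-s,c]])
    return np.vstack([np.c_[q,np.full(4,h)] for h in(h0,h1)])
def rend(p,X):
    S=8;h=cv2.convexHull(w2p(p,X).astype(np.float32))
    m=np.zeros((480,640),np.uint8);cv2.fillPoly(m,[np.round(h*256).astype(np.int32)],1,shift=8);M=cv2.moments(h)
    return M["m10"]/M["m00"],M["m01"]/M["m00"],M["m00"]
def fit(ps,masks,shape,xy0):
    tg=[]
    for m in masks:
        M=cv2.moments(m,True);tg.append((M["m10"]/M["m00"],M["m01"]/M["m00"],M["m00"]))
    def res(x,i): return np.concatenate([np.array(rend(ps[k],shape+np.r_[x,0])[:2])-tg[k][:2] for k in i])
    for i in [[k] for k in range(len(ps))]+[list(range(len(ps)))]:
        s=least_squares(res,xy0,args=(i,),x_scale=1e-2,diff_step=1e-3)
        print("  ",i,s.x.round(4),s.fun.round(2),[ (round(rend(ps[k],shape+np.r_[s.x,0])[2]),tg[k][2]) for k in i])
    return s.x
E
cat > m0.py <<'E'
from h import *
ps=[shot("top"),shot("side")]
def go(n,sh,xy,z,r=(22,36)):
    uv=[w2p(p,[*xy,z])[0] for p in ps];print(n);return fit(ps,[mask(p,u,q) for p,u,q in zip(ps,uv,r)],sh,xy)
go("spacer",cyl(.02,0,.024),(.44,.325),.012)
go("washer",cyl(.024,0,.008),(.505,.086),.004)
xy=(.433,.195)
m=mask(ps[0],w2p(ps[0],[*xy,.022])[0],22)
b=cv2.boxPoints(cv2.minAreaRect(cv2.findContours(m,0,1)[0][0]));W=p2w(ps[0],b,.022);d=[np.degrees(np.arctan2(*(W[(i+1)%4]-W[i])[[1,0]]))%90 for i in range(4)];print(d)
# yaw by IoU in side+top
def iou(a):
    t=0;sh=box(.038,0,.022,np.radians(a));
    for p,r in zip(ps,(22,36)):
        mm=mask(p,w2p(p,[*xy,.011])[0],r);M=cv2.moments(mm,True);c=np.array([M["m10"],M["m01"]])/M["m00"]
        h=cv2.convexHull(w2p(p,sh+np.r_[xy,0]).astype(np.float32));N=cv2.moments(h);h=h+np.float32(c-np.array([N["m10"],N["m01"]])/N["m00"])
        big=np.zeros((3840,5120),np.uint8);cv2.fillPoly(big,[np.round((h+.5)*8*16).astype(np.int32)],1,shift=4)
        q=cv2.resize(big.astype(np.float32),(640,480),interpolation=cv2.INTER_AREA);t+=np.abs(q-mm).sum()
    return t
sc=[(iou(a),a) for a in range(-45,45,3)];a=min(sc)[1];print("yaw",sorted(sc)[:5])
go("bushing",box(.038,0,.022,np.radians(a)),xy,.011)
go("base",cyl(.046,0,.004),(.551,-.065),.0,(30,10))
np.save("top.npy",ps[0]["color"])
E
python3 m0.py
```

```text
spacer
   [0] [0.4382 0.3208] [-0. -0.] [(258, 243.0)]
   [1] [0.4376 0.3206] [-0.  0.] [(785, 759.0)]
   [0, 1] [0.4378 0.3206] [ 0.07  0.18 -0.11  0.02] [(258, 243.0), (785, 759.0)]
washer
   [0] [0.506  0.0845] [0. 0.] [(307, 306.0)]
   [1] [0.5059 0.0859] [0. 0.] [(374, 352.0)]
   [0, 1] [0.506  0.0851] [-0.22 -0.01  0.06 -0.28] [(307, 306.0), (373, 352.0)]
[np.float64(10.250781925286475), np.float64(11.175864858851128), np.float64(10.179876833641273), np.float64(11.456891781215337)]
yaw [(np.float32(80.296875), 9), (np.float32(84.25), 12), (np.float32(92.875), 6), (np.float32(98.84375), 15), (np.float32(115.0), 18)]
bushing
   [0] [0.4311 0.1892] [-0. -0.] [(276, 245.0)]
   [1] [0.4308 0.1901] [-0.  0.] [(573, 546.0)]
   [0, 1] [0.4309 0.1896] [-0.18  0.06 -0.   -0.19] [(276, 245.0), (572, 546.0)]
base
   [0] [ 0.5544 -0.0784] [-0. -0.] [(1086, 998.0)]
   [1] [ 0.5536 -0.0712] [-0.  0.] [(739, 352.0)]
   [0, 1] [ 0.5545 -0.0766] [-0.73  0.01  0.22 -1.24] [(1086, 998.0), (729, 352.0)]
```

```bash
cat > m1.py <<'E'
from h import *
ps=[shot("top"),shot("side")]
for th in(8,14,20,26):
    m=mask(ps[0],w2p(ps[0],[.5535,-.072,0])[0],28,th);print(th,m.sum());x=fit(ps[:1],[m],cyl(.046,0,.004),(.553,-.075))
    c=max(cv2.findContours(m,0,1)[0],key=cv2.contourArea);(u,v),r=cv2.minEnclosingCircle(c);print("   encl",p2w(ps[0],[(u,v)],.003)[0].round(4),r*.0024)
# side spindle: per-row centre
p=ps[1];c=p["color"].astype(int)
a=w2p(p,[[.553,-.073,.085],[.553,-.073,.05]]);print(a)
mid=[]
for v in range(int(a[0,1])+2,int(a[1,1])):
    u0=int(a[:,0].mean());r=(c[v,u0-10:u0+11,0]-c[v,u0-10:u0+11,2]);w=np.clip((35-r)/30,0,1);mid.append(((w*np.arange(u0-10,u0+11)).sum()/w.sum(),v,w.sum()))
mid=np.array(mid);print(mid.round(2).tolist())
# axis position across the side view, for y=-.073 : x that matches columns
for y in(-.07,-.078):
    f=lambda x:[(np.interp(mid[:,1],q[:,1],q[:,0])-mid[:,0]).mean() for q in [w2p(p,[[x[0],y,z] for z in (.09,.07,.05,.03)])]]
    print(y,least_squares(f,[.553],diff_step=1e-3).x)
# top spindle
r=cv2.cvtColor(ps[0]["color"],cv2.COLOR_RGB2GRAY)[228:254,358:386];print(r[::1,::1])
print(w2p(ps[0],[[.5545,-.077,z] for z in(.025,.053,.073,.085)]).round(1))
E
python3 m1.py
```

```text
8 973
   [0] [ 0.5548 -0.0785] [-0.  0.] [(1086, 973.0)]
   [0] [ 0.5548 -0.0785] [-0.  0.] [(1086, 973.0)]
   encl [ 0.5542 -0.0783  0.003 ] 0.04245493011474609
14 998
   [0] [ 0.5545 -0.0784] [ 0. -0.] [(1086, 998.0)]
   [0] [ 0.5545 -0.0784] [ 0. -0.] [(1086, 998.0)]
   encl [ 0.5542 -0.0783  0.003 ] 0.04293083953857422
20 1012
   [0] [ 0.5542 -0.0784] [ 0. -0.] [(1086, 1012.0)]
   [0] [ 0.5542 -0.0784] [ 0. -0.] [(1086, 1012.0)]
   encl [ 0.5538 -0.0787  0.003 ] 0.04338485870361328
26 1039
   [0] [ 0.5544 -0.0782] [-0. -0.] [(1086, 1039.0)]
   [0] [ 0.5544 -0.0782] [-0. -0.] [(1086, 1039.0)]
   encl [ 0.5539 -0.0782  0.003 ] 0.04380091552734375
[[331.15424329 213.90747433]
 [330.67732056 228.01404358]]
[[331.0, 215.0, 7.0], [331.0, 216.0, 7.0], [330.93, 217.0, 7.13], [330.8, 218.0, 8.57], [330.92, 219.0, 10.3], [330.87, 220.0, 10.47], [330.74, 221.0, 10.13], [330.71, 222.0, 10.27], [330.82, 223.0, 10.23], [330.75, 224.0, 10.1], [330.78, 225.0, 10.03], [330.77, 226.0, 10.13], [330.74, 227.0, 10.13]]
-0.07 [0.55245991]
-0.078 [0.5543921]
[[ 94 107 131 153 156 158 162 166 171 176 17
[... 2359 characters left out ...]
76 176 174
  178 171 171 172 175 170 161 149 146 139]
 [142 145 157 169 176 173 160 137 127 151 172 173 177 176 177 173 176 172
  172 177 178 176 176 170 156 147 138 125]
 [141 143 146 157 167 168 146 120 121 143 167 176 175 175 177 174 175 178
  176 176 178 175 170 156 145 135 128 104]
 [137 143 143 145 157 162 151 132 134 158 172 174 175 174 175 174 177 181
  177 177 174 168 155 144 142 134 115  95]
 [123 137 142 144 148 152 155 158 162 168 174 178 174 176 176 177 177 173
  176 169 161 151 143 138 136 119  98  95]
 [103 124 134 141 143 146 149 157 160 165 170 172 173 175 172 172 171 169
  161 152 144 141 137 133 111  94  95 106]]
[[370.4 239.9]
 [371.7 238. ]
 [372.6 236.6]
 [373.2 235.8]]
```

>>> {"method": "send_rows", "body": {
  "rows": "0 0 23 417 -224 60 0.3;0 0 23 417 -224 60 0.3;0 0 23 417 -224 60 0.3;0 0 23 417 -224 60 0.3;0 0 23 417 -224 60 0.3;0 0 23 417 -224 60 0.3;0 0 23 417 -224 60 0.3;0 0 23 417 -224 60 0.3",
  "grip_force": 40
}}

```text
time: 2.0
eef_pos: [0.562, -0.2483, 0.1931]
tcp_rot: [1.0, 0.002, 0.0, -0.0]
contact_force: [-0.1, 0.3, -0.3]
opening: 0.649
finger_force: 0.0
```

```bash
cat >> h.py <<'E'
from scipy.spatial.transform import Rotation as Ro
def to(x,y,z,yaw):
    s=ctrl.get_state();R=Ro.from_quat(s["tcp_rot"]);d=R.inv().apply(np.array([x,y,z])-s["eef_pos"])*1e3
    c,q=np.cos(np.radians(yaw)),np.sin(np.radians(yaw));T=Ro.from_matrix(np.array([[c,q,0],[q,-c,0],[0,0,-1.]]))
    print("at",s["eef_pos"].round(4),"q",np.round(s["qpos"],2),"F",np.round(s["contact_force"],1),"open",round(float(s["opening"]),3),"t",round(float(s["time"]),1))
    print("turn",np.degrees((R.inv()*T).as_rotvec()).round(2),"shift",d.round(1))
if __name__=="__main__":
    import sys;to(*map(float,sys.argv[1:5]))
E
python3 h.py .438 .3206 .12 0
```

```text
at [ 0.562  -0.2483  0.1931] q [-0.58  0.21  1.78  0.    1.15  0.99] F [-0.1  0.3 -0.3] open 0.649 t 2.0
turn [-0.02 -0.    0.26] shift [-121.4 -569.4   73.2]
```

>>> {"method": "send_rows", "body": {
  "rows": "0 0 0 -123 -569 0 0.3;0 0 0 -123 -569 0 0.3;0 0 0 -123 -569 0 0.3;0 0 0 -123 -569 0 0.3;0 0 0 -123 -569 0 0.3;0 0 0 -123 -569 0 0.3;0 0 0 -123 -569 60 0.3;0 0 0 -123 -569 60 0.3"
}}

```text
time: 3.0
eef_pos: [0.4547, 0.2348, 0.159]
tcp_rot: [1.0, 0.001, 0.001, -0.0]
contact_force: [0.5, 0.0, -0.2]
opening: 0.649
finger_force: 0.0
```

>>> {"method": "send_rows", "body": {
  "rows": "0 0 0 0 0 0 0.3;0 0 0 0 0 0 0.3"
}}

```text
time: 3.25
eef_pos: [0.455, 0.2329, 0.1588]
tcp_rot: [1.0, 0.002, 0.0, 0.0]
contact_force: [-0.9, -0.1, -0.2]
opening: 0.649
finger_force: 0.0
```

```bash
python3 h.py .438 .3206 .028 0
```

```text
at [0.455  0.2329 0.1588] q [ 0.27  0.03  2.05 -0.    1.06  1.84] F [-0.9 -0.1 -0.2] open 0.649 t 3.2
turn [ 0.02 -0.03  0.19] shift [-16.8 -87.8 130.7]
```

>>> {"method": "send_rows", "body": {
  "rows": "0 0 0 -17 -88 0 0.3;0 0 0 -17 -88 50 0.3;0 0 0 -17 -88 80 0.3;0 0 0 -17 -88 110 0.3;0 0 0 -17 -88 130 0.3;0 0 0 -17 -88 130 0.3;0 0 0 -17 -88 130 -0.3;0 0 0 -17 -88 130 -0.3"
}}

```text
time: 4.25
eef_pos: [0.4392, 0.3208, 0.0301]
tcp_rot: [1.0, 0.001, 0.002, -0.001]
contact_force: [1.7, -1.7, 1.3]
opening: 0.451
finger_force: 40.5
```

>>> {"method": "send_rows", "body": {
  "rows": "0 0 0 0 0 0 -0.3;0 0 0 0 0 0 -0.3"
}}

```text
time: 4.5
eef_pos: [0.4392, 0.3209, 0.0301]
tcp_rot: [1.0, 0.001, 0.002, -0.0]
contact_force: [1.6, -3.3, 7.0]
opening: 0.451
finger_force: 40.8
```

>>> {"method": "send_rows", "body": {
  "rows": "0 0 0 0 0 -60 -0.3;0 0 0 0 0 -115 -0.3;0 0 0 50 170 -115 -0.3;0 0 0 116 398 -115 -0.3;0 0 0 116 398 -115 -0.3;0 0 0 116 398 -115 -0.3;0 0 0 116 398 -115 -0.3;0 0 0 116 398 -115 -0.3"
}}

```text
time: 5.5
eef_pos: [0.5432, -0.0404, 0.143]
tcp_rot: [1.0, 0.001, -0.0, -0.001]
contact_force: [0.5, 0.0, -1.1]
opening: 0.455
finger_force: 40.9
```

>>> {"method": "send_rows", "body": {
  "rows": "0 0 0 0 40 0 -0.3;0 0 0 0 40 0 -0.3;0 0 0 0 40 0 -0.3"
}}

```text
time: 5.88
eef_pos: [0.543, -0.0781, 0.1428]
tcp_rot: [1.0, 0.001, -0.001, -0.001]
contact_force: [-0.9, 0.2, -1.2]
opening: 0.451
finger_force: 41.0
```

```bash
python3 h.py .5545 -.0775 .145 0
```

```text
at [ 0.543  -0.0781  0.1428] q [-0.33  0.13  1.98  0.    1.04  1.24] F [-0.9  0.2 -1.2] open 0.451 t 5.9
turn [-0.08  0.09  0.12] shift [11.5 -0.6 -2.2]
```

>>> {"method": "send_rows", "body": {
  "rows": "0 0 0 12 0 0 -0.3;0 0 0 12 0 0 -0.3;0 0 0 12 0 0 -0.3"
}}

```text
time: 6.25
eef_pos: [0.5558, -0.0782, 0.1435]
tcp_rot: [1.0, 0.002, -0.0, -0.0]
contact_force: [-0.4, 0.1, -0.9]
opening: 0.453
finger_force: 41.0
```

Run:
```python
from h import *
p=shot("side");q=shot("top");to(.5545,-.0775,.145,0)
im=p["color"][:,:,::-1];a=im[130:280,270:400]
b=q["color"][:,:,::-1][160:310,300:430]
cv2.imwrite("pics/c1.png",np.hstack([cv2.resize(x,(390,450),interpolation=cv2.INTER_CUBIC) for x in(a,b)]))
o=ctrl.get_state()["eef_pos"][2]-.0301
for x,y in((.554,-.0775),):
    print(w2p(p,[[x,y,.085],[x,y,o],[x-.02,y,o],[x+.02,y,o]]))
```

```text
at [ 0.5556 -0.0785  0.1435] q [-0.32  0.16  1.95  0.    1.04  1.25] F [ 0.2  0.6 -0.8] open 0.45 t 6.3
turn [-0.    0.01  0.18] shift [-1.1 -1.  -1.5]
[[331.22519761 212.94178828]
 [331.6244178  201.13234607]
 [340.69867977 202.3648428 ]
 [322.63860948 199.91293869]]
```

View pics/c1.png

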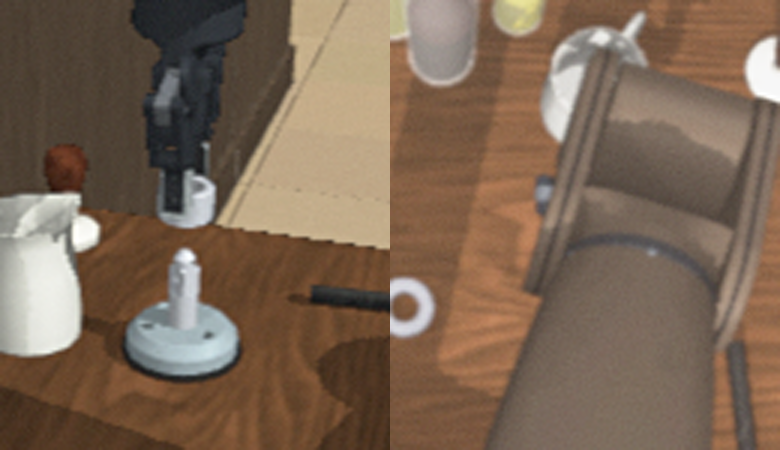

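>>> {"method": "send_rows", "body": {
  "rows": "0 0 0 -0.5 -0.5 15 -0.3;0 0 0 -0.5 -0.5 30 -0.3;0 0 0 -0.5 -0.5 36 -0.3;0 0 0 -0.5 -0.5 42 -0.3;0 0 0 -0.5 -0.5 42 -0.3"
}}

```text
time: 6.98
eef_pos: [0.5549, -0.0785, 0.101]
tcp_rot: [1.0, 0.001, -0.0, -0.0]
contact_force: [-0.4, 0.0, -1.2]
opening: 0.449
finger_force: 41.0
```

>>> {"method": "send_rows", "body": {
  "rows": "0 0 0 0 0 2 -0.3;0 0 0 0 0 4 -0.3;0 0 0 0 0 4 -0.3"
}}

```text
time: 7.35
eef_pos: [0.5551, -0.0785, 0.0975]
tcp_rot: [1.0, 0.001, -0.0, -0.0]
contact_force: [0.1, -0.1, -1.6]
opening: 0.45
finger_force: 41.0
```

>>> {"method": "send_rows", "body": {
  "rows": "0 0 0 0 0 8 -0.3;0 0 0 0 0 16 -0.3;0 0 0 0 0 24 -0.3;0 0 0 0 0 32 -0.3;0 0 0 0 0 38 -0.3;0 0 0 0 0 40 -0.3;0 0 0 0 0 40 -0.3"
}}

```text
time: 8.22
eef_pos: [0.5552, -0.0785, 0.0575]
tcp_rot: [1.0, 0.001, -0.0, -0.0]
contact_force: [0.1, -0.1, -0.7]
opening: 0.453
finger_force: 41.0
```

>>> {"method": "send_rows", "body": {
  "rows": "0 0 0 0 0 2 -0.3;0 0 0 0 0 2 0.2;0 0 0 0 0 2 0.2;0 0 0 0 0 2 0.2;0 0 0 0 0 -50 0.2;0 0 0 0 0 -100 0.3;0 0 0 -20 -60 -100 0.3;0 0 0 -50 -162 -100 0.3"
}}

```text
time: 9.22
eef_pos: [0.5177, 0.0413, 0.159]
tcp_rot: [1.0, -0.0, 0.001, 0.0]
contact_force: [1.5, -0.5, 0.0]
opening: 0.654
finger_force: 0.0
```

```bash
python3 h.py .5062 .0852 .0235 0
```

```text
at [0.5177 0.0413 0.159 ] q [-0.12  0.04  2.04  0.    1.06  1.45] F [ 1.5 -0.5  0. ] open 0.654 t 9.2
turn [ 0.   -0.17 -0.  ] shift [-11.9 -43.9 135.5]
```

>>> {"method": "send_rows", "body": {
  "rows": "0 0 0 -11 -43 50 0.5;0 0 0 -11 -43 80 0.5;0 0 0 -11 -43 100 0.5;0 0 0 -11 -43 100 0.5"
}}

```text
time: 9.72
eef_pos: [0.5048, 0.0839, 0.056]
tcp_rot: [1.0, 0.001, -0.002, -0.0]
contact_force: [0.4, -0.7, -0.0]
opening: 0.756
finger_force: 0.0
```

```bash
python3 h.py .5062 .0852 .0235 0
```

```text
at [0.5048 0.0839 0.056 ] q [-0.03  0.19  2.1  -0.    0.86  1.53] F [ 0.4 -0.7 -0. ] open 0.756 t 9.7
turn [-0.01  0.23  0.16] shift [ 1.5 -1.3 32.5]
```

>>> {"method": "send_rows", "body": {
  "rows": "0 0 0 1.5 -1 15 0.5;0 0 0 1.5 -1 28 0.5;0 0 0 1.5 -1 33 0.5;0 0 0 1.5 -1 33 0.5;0 0 0 1.5 -1 33 0;0 0 0 1.5 -1 33 -0.2;0 0 0 1.5 -1 33 -0.2"
}}

```text
time: 10.6
eef_pos: [0.5083, 0.0845, 0.0257]
tcp_rot: [1.0, 0.001, 0.0, 0.0]
contact_force: [-3.1, -1.3, 6.1]
opening: 0.519
finger_force: 40.0
```

>>> {"method": "send_rows", "body": {
  "rows": "0 0 0 0 0 0 -0.2;0 0 0 0 0 0 -0.2"
}}

```text
time: 10.85
eef_pos: [0.5082, 0.0845, 0.0257]
tcp_rot: [1.0, 0.001, 0.0, 0.0]
contact_force: [-2.7, -0.2, 6.1]
opening: 0.511
finger_force: 40.0
```

>>> {"method": "send_rows", "body": {
  "rows": "0 0 0 0 0 -15 -0.2;0 0 0 0 0 -30 -0.2;0 0 0 0 0 -30 -0.2"
}}

```text
time: 11.22
eef_pos: [0.5094, 0.0846, 0.0567]
tcp_rot: [1.0, 0.001, 0.002, 0.0]
contact_force: [-0.3, 0.0, 0.4]
opening: 0.517
finger_force: 40.8
```

Run:
```python
from h import *
p=shot("side");to(.5545,-.0785,.145,0)
im=p["color"][:,:,::-1];a=im[180:320,250:410]
cv2.imwrite("pics/c2.png",cv2.resize(a,(640,560),interpolation=cv2.INTER_CUBIC))
```

```text
at [0.5087 0.0847 0.0558] q [-0.03  0.2   2.09  0.    0.85  1.54] F [-0.8  0.  -0.9] open 0.52 t 11.3
turn [ 0.   -0.15  0.14] shift [ 45.7 163.3 -89.1]
```

View pics/c2.png

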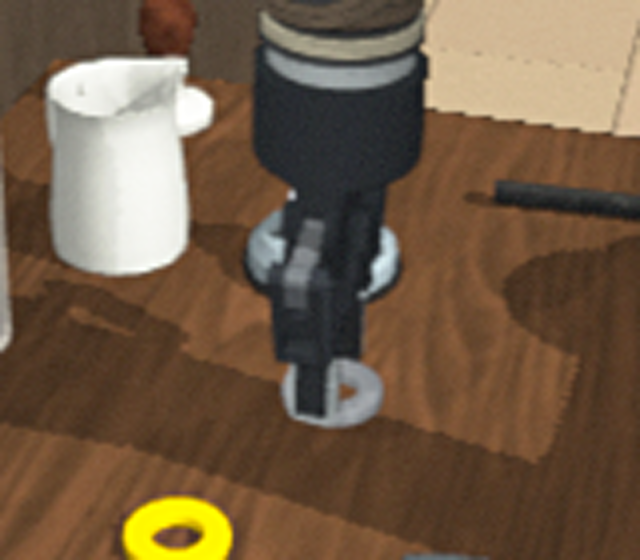

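>>> {"method": "send_rows", "body": {
  "rows": "0 0 0 0 0 -60 -0.2;0 0 0 0 20 -80 -0.2;0 0 0 30 82 -80 -0.2;0 0 0 47 140 -80 -0.2;0 0 0 47 163 -80 -0.2;0 0 0 47 163 -80 -0.2;0 0 0 47 163 -80 -0.2"
}}

```text
time: 12.15
eef_pos: [0.5546, -0.0776, 0.1339]
tcp_rot: [1.0, 0.001, -0.001, -0.0]
contact_force: [0.2, 0.4, -0.2]
opening: 0.512
finger_force: 41.2
```

Run:
```python
from h import *
p=shot("side");to(.556,-.0785,.1,0)
z=ctrl.get_state()["eef_pos"][2]-.0257+.004
a=w2p(p,cyl(.024,z-.004,z+.004)+np.r_[.554,-.0785,0]);print(a.min(0),a.max(0))
u0,v0=a.min(0).astype(int)-6;u1,v1=a.max(0).astype(int)+7
im=p["color"][v0:v1,u0:u1];g=cv2.cvtColor(im,cv2.COLOR_RGB2GRAY);print(u0,v0);print(g)
b=im[:,:,::-1];cv2.imwrite("pics/c3.png",cv2.resize(p["color"][150:260,280:390,::-1],(550,550),interpolation=cv2.INTER_CUBIC))
```

```text
at [ 0.5547 -0.0772  0.134 ] q [-0.32  0.17  1.95  0.    1.02  1.25] F [ 0.  -0.7 -1.7] open 0.516 t 12.2
turn [-0.04  0.06  0.19] shift [ 1.4  1.3 34. ]
[320.52391219 195.00433401] [342.97795214 208.0573607 ]
314 189
[[ 70  68  68  71  73  53  35  36  38  46  44  40  41  44  39  36  37  41
   41  43  39  40  37  37  62  78  80  76  72  70  67  65  67  69  74]
 [ 67  67  69  73  69  54  40  36  41  44  44  34  37  39  34  35  39  42
   50  60  55  39  31  31  58  79  77  67  64  69  67  66  67  63  74]
 [ 64  66  70  74  68  70  67  69  69  81  66  29  24  30  32  32  32  65
  101 117  88  42  32  38  66  84  75  68  68  68  69  66  65  61  91]
 [ 68  67  71  72  72  71  68  65  67  88  79  34  32  34  32  29  37 102
  147 141  91  41  33  39  87  97  75  68  68  69  66  67  62  78 131]
 [ 67  68  69  73  70  69  68  67  71  98  89  45  31  37  35  32  49 122
  160 142  88  38  32  40  85  95  70  68  65  68  71  62  67 102 156]
 [ 69  68  71  70  73  72  68  68  65  85  74  39  34  36  39  36  50 122
  158 139  90  38  28  40  90  98  67  66  70  71  64  61  80 133 172]
 [ 64  66  6
[... 2188 characters left out ...]
  74  74  76  75  79  77  78  77  75  74  79  76
   77  73  72  72  75  82  84  80  77  79  84  89  90  83  82  79  84]
 [ 78  78  73  71  71  72  73  75  78  83  81  83  77  80  79  80  79  76
   76  75  78  82  83  85  82  78  77  82  85  89  87  85  80  78  81]
 [ 78  74  70  66  72  73  74  76  79  78  76  76  78  78  76  87 103 113
  107  92  84  85  82  80  78  82  85  83  87  84  87  84  76  76  77]
 [ 75  75  71  69  71  75  76  75  73  75  74  73  76  79  84 116 169 199
  192 149  93  77  81  78  80  85  86  84  86  85  89  86  80  79  77]
 [ 74  71  72  70  74  75  75  70  69  69  71  74  79  77 106 153 198 233
  245 227 143  84  73  75  83  86  86  84  79  81  86  85  83  81  81]]
```

View pics/c3.png

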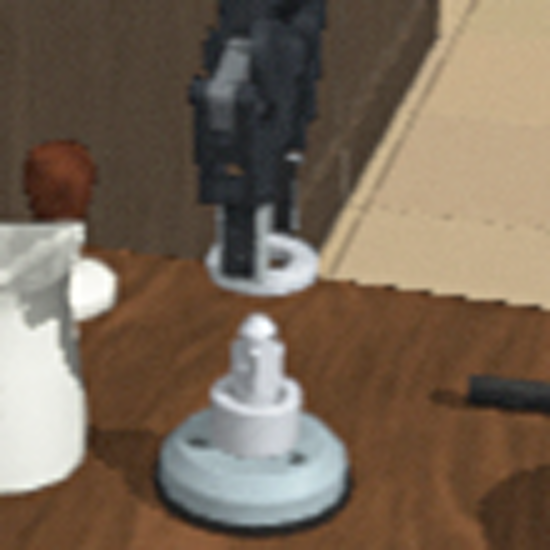

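>>> {"method": "send_rows", "body": {
  "rows": "0 0 0 1.3 1 0 -0.2;0 0 0 1.3 1 15 -0.2;0 0 0 1.3 1 30 -0.2;0 0 0 1.3 1 34 -0.2;0 0 0 1.3 1 38 -0.2;0 0 0 1.3 1 42 -0.2;0 0 0 1.3 1 42 -0.2"
}}

```text
time: 13.08
eef_pos: [0.5565, -0.0793, 0.0924]
tcp_rot: [1.0, 0.001, -0.0, -0.0]
contact_force: [-0.1, 0.2, -1.2]
opening: 0.514
finger_force: 41.2
```

>>> {"method": "send_rows", "body": {
  "rows": "0 0 0 0 0 6 -0.2;0 0 0 0 0 12 -0.2;0 0 0 0 0 15 -0.2;0 0 0 0 0 15 -0.2"
}}

```text
time: 13.58
eef_pos: [0.5562, -0.0792, 0.0771]
tcp_rot: [1.0, 0.001, -0.0, -0.0]
contact_force: [0.1, -0.2, -0.5]
opening: 0.514
finger_force: 41.2
```

>>> {"method": "send_rows", "body": {
  "rows": "0 0 0 0 0 1 0.2;0 0 0 0 0 1 0.2;0 0 0 0 0 1 0.4;0 0 0 0 0 -50 0.4;0 0 0 0 0 -85 0.4;0 0 -5 -28 -60 -85 0.4;0 0 -10.5 -56 -120 -85 0.4;0 0 -10.5 -84 -180 -85 0.4"
}}

```text
time: 14.58
eef_pos: [0.476, 0.0918, 0.163]
tcp_rot: [0.996, 0.092, 0.001, -0.0]
contact_force: [0.9, -0.1, -0.1]
opening: 0.698
finger_force: 0.0
```

>>> {"method": "send_rows", "body": {
  "rows": "0 0 0 -20 -86 0 0.4;0 0 0 -20 -86 0 0.4;0 0 0 -20 -86 0 0.4"
}}

```text
time: 14.95
eef_pos: [0.4405, 0.1727, 0.1627]
tcp_rot: [0.996, 0.094, 0.0, 0.0]
contact_force: [-0.6, -0.1, 0.6]
opening: 0.699
finger_force: 0.0
```

Run:
```python
from h import *
q=shot("side");to(.431,.1898,.031,10.5)
cv2.imwrite("pics/c4.png",cv2.resize(q["color"][190:350,270:430,::-1],(560,560),interpolation=cv2.INTER_CUBIC))
```

```text
at [0.4412 0.1717 0.1628] q [ 0.16 -0.07  2.14 -0.    1.07  1.54] F [-0.6 -0.2  0. ] open 0.694 t 15.0
turn [ 0.03 -0.04  0.25] shift [ -6.7 -19.7 131.8]
```

View pics/c4.png

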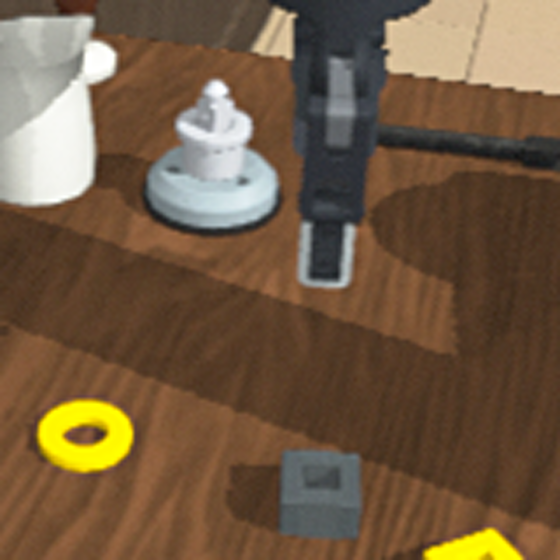

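>>> {"method": "send_rows", "body": {
  "rows": "0 0 0 -7 -20 50 0.4;0 0 0 -7 -20 90 0.4;0 0 0 -7 -20 115 0.4;0 0 0 -7 -20 130 0.4;0 0 0 -7 -20 130 0.4;0 0 0 -7 -20 130 -0.3;0 0 0 -7 -20 130 -0.3;0 0 0 -7 -20 130 -0.3",
  "grip_force": 20
}}

```text
time: 16.0
eef_pos: [0.4321, 0.1898, 0.0339]
tcp_rot: [0.996, 0.093, 0.002, -0.0]
contact_force: [0.1, -1.2, 4.0]
opening: 0.435
finger_force: 21.4
```

```bash
python3 h.py .431 .1898 .033 100.5
```

```text
at [0.4321 0.1898 0.0339] q [ 0.2   0.15  2.2  -0.    0.79  1.58] F [ 0.1 -1.2  4. ] open 0.435 t 16.0
turn [  0.16  -0.13 -89.85] shift [-1.  -0.2  0.9]
```

Open to 60 mm, rise a little, turn 90° and re-grip.

>>> {"method": "send_rows", "body": {
  "rows": "0 0 0 -1 0 0 0.4;0 0 0 -1 0 -15 0.4;0 0 -10 -1 0 -40 0.4;0 0 -20 -1 0 -40 0.4;0 0 -30 -1 0 -40 0.4;0 0 -40 -1 0 -40 0.4;0 0 -50 -1 0 -40 0.4;0 0 -60 -1 0 -40 0.4"
}}

```text
time: 17.0
eef_pos: [0.4298, 0.1896, 0.0734]
tcp_rot: [0.814, 0.581, 0.0, 0.0]
contact_force: [0.7, 0.1, 0.7]
opening: 0.703
finger_force: 0.0
```

>>> {"method": "send_rows", "body": {
  "rows": "0 0 -10 0 0 0 0.4;0 0 -20 0 0 0 0.4;0 0 -30 0 0 0 0.4;0 0 -30 0 0 20 0.4;0 0 -30 0 0 35 0.4;0 0 -30 0 0 40 0.4;0 0 -30 0 0 40 0.4"
}}

```text
time: 17.88
eef_pos: [0.4295, 0.1895, 0.0324]
tcp_rot: [0.639, 0.77, -0.0, -0.0]
contact_force: [-0.2, -0.6, 0.2]
opening: 0.702
finger_force: 0.0
```

```bash
python3 h.py .431 .1898 .034 100.5
```

```text
at [0.4295 0.1895 0.0324] q [0.2  0.15 2.2  0.   0.79 0.01] F [-0.2 -0.6  0.2] open 0.702 t 17.9
turn [-0.05 -0.    0.13] shift [ 0.1  1.5 -1.6]
```

>>> {"method": "send_rows", "body": {
  "rows": "0 0 0 0 1.5 -1.5 -0.3;0 0 0 0 1.5 -1.5 -0.3;0 0 0 0 1.5 -1.5 -0.3;0 0 0 0 1.5 -1.5 -0.3",
  "grip_force": 60
}}

```text
time: 18.38
eef_pos: [0.4323, 0.19, 0.0352]
tcp_rot: [0.638, 0.77, 0.001, 0.001]
contact_force: [0.2, -1.4, 6.1]
opening: 0.42
finger_force: 60.7
```

```bash
python3 h.py .555 -.079 .15 100.5
```

```text
at [0.4323 0.19   0.0352] q [0.2  0.15 2.2  0.   0.79 0.01] F [ 0.2 -1.4  6.1] open 0.42 t 18.4
turn [ 0.13 -0.    0.14] shift [-287.    71.2 -114.6]
```

>>> {"method": "send_rows", "body": {
  "rows": "0 0 0 0 0 -60 -0.3;0 0 0 0 0 -115 -0.3;0 0 0 -60 15 -115 -0.3;0 0 0 -120 30 -115 -0.3;0 0 0 -180 45 -115 -0.3;0 0 0 -240 60 -115 -0.3;0 0 0 -287 71 -115 -0.3;0 0 0 -287 71 -115 -0.3"
}}

```text
time: 19.38
eef_pos: [0.5547, -0.0822, 0.1487]
tcp_rot: [0.64, 0.768, -0.0, 0.0]
contact_force: [-0.1, 0.1, -0.0]
opening: 0.419
finger_force: 60.7
```

>>> {"method": "send_rows", "body": {
  "rows": "0 0 0 0 0 0 -0.3;0 0 0 0 0 0 -0.3"
}}

```text
time: 19.62
eef_pos: [0.5531, -0.0778, 0.1485]
tcp_rot: [0.638, 0.77, -0.0, -0.001]
contact_force: [-0.3, 0.1, -1.1]
opening: 0.419
finger_force: 60.7
```

Run:
```python
from h import *
p=shot("side");to(.555,-.0785,.12,100.5)
cv2.imwrite("pics/c5.png",cv2.resize(p["color"][160:250,285:375,::-1],(540,540),interpolation=cv2.INTER_CUBIC))
e=ctrl.get_state()["eef_pos"];z=e[2]-.0352
print(w2p(p,box(.038,z,z+.022,np.radians(10.5))+np.r_[e[:2],0]).round(1).tolist())
```

```text
at [ 0.5533 -0.0778  0.1487] q [-0.32  0.14  1.95  0.    1.05 -0.51] F [ 0.3  0.1 -1.5] open 0.421 t 19.7
turn [-0.04 -0.03  0.24] shift [-1.   1.6 28.7]
[[322.4, 204.5], [323.9, 196.9], [341.3, 197.8], [340.4, 205.4], [322.6, 194.9], [324.1, 187.6], [341.7, 188.5], [340.8, 195.9]]
```

View pics/c5.png

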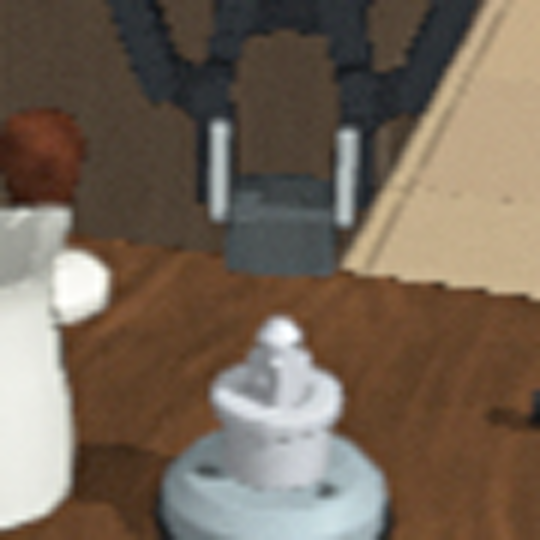

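>>> {"method": "send_rows", "body": {
  "rows": "0 0 0 -1 1 10 -0.3;0 0 0 -1 1 20 -0.3;0 0 0 -1 1 26 -0.3;0 0 0 -1 1 30 -0.3;0 0 0 -1 1 30 -0.3"
}}

```text
time: 20.3
eef_pos: [0.5549, -0.08, 0.1186]
tcp_rot: [0.639, 0.77, -0.0, -0.0]
contact_force: [-0.3, 0.6, -1.1]
opening: 0.422
finger_force: 60.7
```

>>> {"method": "send_rows", "body": {
  "rows": "0 0 0 0 0 2 -0.3;0 0 0 0 0 4 -0.3;0 0 0 0 0 4 -0.3"
}}

```text
time: 20.68
eef_pos: [0.5554, -0.08, 0.1156]
tcp_rot: [0.639, 0.77, 0.0, 0.0]
contact_force: [-0.2, 1.0, 1.6]
opening: 0.422
finger_force: 61.0
```

>>> {"method": "send_rows", "body": {
  "rows": "0 0 0 1.3 0 0 -0.3;0 0 0 1.3 0 0 -0.3;0 0 0 1.3 0 2 -0.3;0 0 0 1.3 0 4 -0.3;0 0 0 1.3 0 4 -0.3"
}}

```text
time: 21.3
eef_pos: [0.5542, -0.0785, 0.11]
tcp_rot: [0.639, 0.77, -0.0, -0.001]
contact_force: [0.2, -0.7, -0.9]
opening: 0.421
finger_force: 60.8
```

>>> {"method": "send_rows", "body": {
  "rows": "0 0 0 0 0 1 -0.3;0 0 0 0 0 2 -0.3;0 0 0 0 0 2.5 -0.3;0 0 0 0 0 2.5 -0.3"
}}

```text
time: 21.8
eef_pos: [0.5544, -0.0787, 0.1083]
tcp_rot: [0.638, 0.77, -0.0, -0.001]
contact_force: [-3.8, -0.7, 0.7]
opening: 0.419
finger_force: 61.0
```

>>> {"method": "send_rows", "body": {
  "rows": "0 0 0 0 -0.4 0 -0.3;0 0 0 0 -0.4 1 -0.3;0 0 0 0 -0.4 1.5 -0.3;0 0 0 0 -0.4 1.5 -0.3"
}}

```text
time: 22.3
eef_pos: [0.5545, -0.0788, 0.1081]
tcp_rot: [0.638, 0.77, -0.0, -0.0]
contact_force: [-6.3, 0.8, 6.3]
opening: 0.419
finger_force: 61.6
```

>>> {"method": "send_rows", "body": {
  "rows": "0 0 0 0 -0.8 0 -0.3;0 0 5 0 -0.8 0 -0.3;0 0 10 0 -0.8 0 -0.3;0 0 15 0 -0.8 0 -0.3;0 0 20 0 -0.8 0 -0.3"
}}

```text
time: 22.92
eef_pos: [0.5541, -0.0794, 0.1081]
tcp_rot: [0.763, 0.646, -0.0, 0.001]
contact_force: [-5.2, -1.6, 5.2]
opening: 0.422
finger_force: 61.4
```

>>> {"method": "send_rows", "body": {
  "rows": "0 0 4 0 -0.8 0 -0.3;0 0 8 0 -0.8 0 -0.3;0 0 12 0 -0.8 0 -0.3;0 0 16 0 -0.8 0 -0.3"
}}

```text
time: 23.42
eef_pos: [0.5538, -0.0795, 0.108]
tcp_rot: [0.846, 0.534, 0.0, 0.001]
contact_force: [-3.8, -1.2, 3.7]
opening: 0.424
finger_force: 61.2
```

Run:
```python
from h import *
s=ctrl.get_state();print(s["wrist_torque"]);to(.554,-.0788,.108,53)
```

```text
[-0.24608769  0.68067473  0.03318925]
at [ 0.5538 -0.0795  0.108 ] q [-0.32  0.2   1.97 -0.    0.97  0.12] F [-3.8 -1.2  3.7] open 0.424 t 23.4
turn [1.600e-01 1.000e-02 1.153e+01] shift [ 0.7 -0.1  0. ]
```

>>> {"method": "send_rows", "body": {
  "rows": "0 0 3 0.5 -0.4 0.5 -0.3;0 0 6 0.5 -0.4 1 -0.3;0 0 9 0.5 -0.4 1 -0.3;0 0 9 0.5 -0.4 1 -0.3"
}}

```text
time: 23.92
eef_pos: [0.5537, -0.0783, 0.1063]
tcp_rot: [0.884, 0.467, 0.001, 0.001]
contact_force: [0.3, -0.4, -0.9]
opening: 0.419
finger_force: 60.8
```

>>> {"method": "send_rows", "body": {
  "rows": "0 0 3 0 0 0 -0.3;0 0 6 0 0 0 -0.3;0 0 6 0 0 0 -0.3"
}}

```text
time: 24.3
eef_pos: [0.5533, -0.0784, 0.1062]
tcp_rot: [0.907, 0.42, 0.001, 0.001]
contact_force: [-0.4, -1.2, -0.2]
opening: 0.425
finger_force: 60.8
```

>>> {"method": "send_rows", "body": {
  "rows": "0 0 -3 0 0 0 -0.3;0 0 -3 0 0 2 -0.3;0 0 -3 0 0 3.5 -0.3;0 0 -3 0 0 3.5 -0.3"
}}

```text
time: 24.8
eef_pos: [0.5532, -0.0784, 0.1027]
tcp_rot: [0.896, 0.443, 0.001, 0.001]
contact_force: [0.6, -1.7, -0.8]
opening: 0.421
finger_force: 60.8
```

Run:
```python
from h import *
s=ctrl.get_state();print(s["wrist_torque"]);to(.554,-.0788,.0922,53)
```

```text
[-0.21018284 -0.08612169 -0.01243263]
at [ 0.5532 -0.0784  0.1027] q [-0.32  0.21  1.97  0.    0.96  0.33] F [ 0.6 -1.7 -0.8] open 0.421 t 24.8
turn [ 0.08 -0.03 -0.37] shift [ 0.1  0.8 10.5]
```

>>> {"method": "send_rows", "body": {
  "rows": "0 0 0 0 0 2 -0.3;0 0 0 0 0 4 -0.3;0 0 0 0 0 5 -0.3;0 0 0 0 0 5 -0.3"
}}

```text
time: 25.3
eef_pos: [0.5533, -0.0784, 0.0983]
tcp_rot: [0.896, 0.443, 0.0, 0.0]
contact_force: [-0.4, -0.3, 4.2]
opening: 0.422
finger_force: 61.3
```

>>> {"method": "send_rows", "body": {
  "rows": "0 0 0 0 0 1 -0.3;0 0 0 0 0 2 -0.3;0 0 0 0 0 3 -0.3;0 0 0 0 0 3 -0.3"
}}

```text
time: 25.8
eef_pos: [0.5533, -0.0784, 0.0951]
tcp_rot: [0.896, 0.443, 0.0, 0.001]
contact_force: [-0.8, -1.1, 4.5]
opening: 0.423
finger_force: 61.4
```

>>> {"method": "send_rows", "body": {
  "rows": "0 0 0 0 0 1 -0.3;0 0 0 0 0 2 -0.3;0 0 0 0 0 3 -0.3;0 0 0 0 0 4 -0.3;0 0 0 0 0 4 -0.3"
}}

```text
time: 26.42
eef_pos: [0.5534, -0.0784, 0.0922]
tcp_rot: [0.896, 0.443, 0.0, 0.0]
contact_force: [-2.8, -0.7, 10.5]
opening: 0.424
finger_force: 62.0
```

>>> {"method": "send_rows", "body": {
  "rows": "0 0 0 0 0 1 -0.3;0 0 0 0 0 2 -0.3;0 0 0 0 0 2 -0.3"
}}

```text
time: 26.8
eef_pos: [0.5535, -0.0784, 0.0921]
tcp_rot: [0.896, 0.444, -0.0, 0.0]
contact_force: [-7.6, -0.2, 20.4]
opening: 0.42
finger_force: 63.1
```

Firmly home at the expected height. Relax the push, release, retract.

>>> {"method": "send_rows", "body": {
  "rows": "0 0 0 0 0 -3 -0.3;0 0 0 0 0 -5 -0.3;0 0 0 0 0 -5 0.2;0 0 0 0 0 -5 0.4;0 0 0 0 0 -5 0.4;0 0 0 0 0 -30 0.4;0 0 0 0 0 -80 0.4;0 0 0 0 0 -110 0.4"
}}

```text
time: 27.8
eef_pos: [0.5534, -0.0783, 0.2011]
tcp_rot: [0.896, 0.443, 0.001, 0.001]
contact_force: [-0.2, -0.7, 0.3]
opening: 0.7
finger_force: 0.0
```

>>> {"method": "send_rows", "body": {
  "rows": "0 0 0 -60 -60 -40 0.4;0 0 0 -100 -100 -40 0.4;0 0 0 -100 -100 -40 0.4;0 0 0 -100 -100 -40 0.4;0 0 0 -100 -100 -40 0.4"
}}

```text
time: 28.42
eef_pos: [0.4132, -0.097, 0.2387]
tcp_rot: [0.896, 0.443, 0.0, 0.0]
contact_force: [-0.0, -0.4, -0.5]
opening: 0.697
finger_force: 0.0
```

Run:
```python
from h import *
p=shot("side");to(.554,-.0784,.2,53)
cv2.imwrite("pics/c6.png",cv2.resize(p["color"][150:320,250:430,::-1],(720,680)[:2] if 0 else (630,595),interpolation=cv2.INTER_CUBIC))
print(w2p(p,[[.5545,-.0785,z] for z in(.057,.079,.085)]))
```

```text
at [ 0.4133 -0.097   0.2385] q [-0.47 -0.29  2.18  0.    1.25  0.18] F [-0.3 -0.7 -0.4] open 0.703 t 28.5
turn [-0.   -0.01 -0.35] shift [100.1 100.6  38.6]
[[330.73718826 223.99851155]
 [331.03511588 215.15821092]
 [331.11754441 212.71075758]]
```

View pics/c6.png

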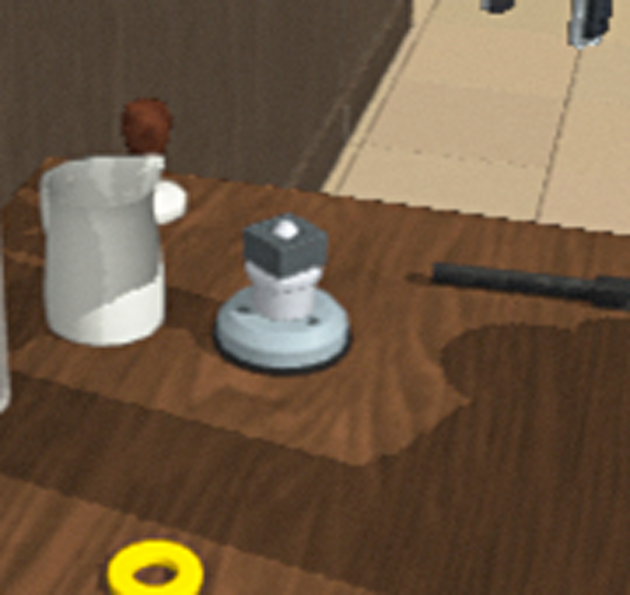

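The last picture shows the bushing flat on the washer around (286,245), with the spindle tip just above its top face. The jug, tamper and brush are where they were.

```bash
python3 -c "from plant import ctrl;print(ctrl.sign_off())"
```

```text
the job is handed in; nothing more can be done
None
```

The grinder is back together and handed in: spacer, washer and bushing are on the spindle in that order, the bushing pressed past the catch to its home height (about 20 N push at the end), and everything released at about 28 s.

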